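Bring a lens iris up to its preset stop on the shaker deck

TASK

Get the camera ready to film the vibration test: lift the deep dust cap off its upright lens and stand it, mouth down, in the aluminium tray without dropping it. Then turn the slim bare-metal iris ring clockwise, seen from above, until it just comes up against its preset stop: feel for the stop, do not push it round, and do not touch the rings above and below. Leave everything else where it is.

Things in the scene. Friction and masses are not known exactly. Their poses are not given: they have to be found in the camera images.
- bench_camera: Fixed grey camera housing lying on its back, 80 x 80 mm and 45 mm tall, lens pointing straight up; it cannot move. Origin: centre of its underside on the deck, on the lens axis; z up. Upwards on the lens axis follow: mount ring radius 29 mm (45 to 52 mm above the deck), preset ring (52 to 64 mm), iris ring (64 to 77 mm), front barrel (77 to 108 mm).
- preset_ring: Black ribbed ring below the iris ring, radius 33 mm, 12 mm tall (52 to 64 mm above the deck), so it stands 5 mm proud of the iris ring. Not to be touched. Origin: centre of its underside, on the lens axis; z up. It carries the iris ring's stop inside, where it cannot be seen; where the stop lies round the ring is not told by anything visible. It is held by friction alone: it holds up to about 0.6 N m about the axis, then slips round together with the stop.
- preset_pip (a point): Small side pip of the preset ring, 34.5 mm out from the lens axis; it shows whether the preset ring has been pushed round. It stays put if the job is done well (1.5 mm is too much).
- iris_ring: The slim ring to turn: bare aluminium with fine ribs, radius 28 mm, 13 mm tall (64 to 77 mm above the deck). Origin: centre of its underside, on the lens axis; z up. Clockwise from above is towards the stop. It drags with about 0.08 N m and meets the stop after about 0.5 to 1.2 rad (30 to 70 degrees) from its start; the stop itself is hard. It stays where it is left.
- iris_pip (a point): Small pip, 3 mm tall and 3 mm wide, on the upper face of the iris ring, 25.7 mm out from the lens axis, at the level of that face: turns with the ring.
- lens_front (a point): Centre of the front glass, on top of the fixed black front barrel that stands above the iris ring: radius 23.5 mm, 31 mm tall (77 to 108 mm above the deck). The barrel is not to be touched.
- dust_cap: Loose plain grey plastic cup, mouth down over the front barrel and the iris ring at the start: outer radius 33 mm, inner radius 30 mm, 46 mm tall, with a round knob on top, 22 mm in diameter and 24 mm tall (46 to 70 mm above its rim). About 60 g. Origin: centre of its lower rim; z up through the knob. It must rise about 45 mm to come clear.
- tray: Fixed open aluminium tray, 120 mm (its x) by 180 mm (its y), 16 mm tall, floor and walls 4 mm thick. Origin: centre of its underside; z up. A small brass standoff lies in its +y end.
- standoff: Brass standoff, 12 mm thick and 40 mm long, lying in the +y end of the tray, to be left alone. Origin: under its middle.
- spare_lens: Loose black spare lens standing on the deck between camera and tray, 52 mm in diameter, 62 mm tall, to be left alone. Origin: centre of its underside.
- thermostat1: Grey thermostat, 50 x 36 mm, 53 mm tall, far to the left, to be left alone. Origin: centre of its underside.
- thermostat2: Grey thermostat, 50 x 36 mm, 53 mm tall, far to the right, to be left alone. Origin: centre of its underside.
- accelerometer: Steel cube of 24 mm with a brass socket, near the robot, to be left alone. Origin: centre of its underside.
- wrench: Wrench of 180 mm, lying beyond the camera and tray, to be left alone. Origin: under its middle.
- screwdriver: Screwdriver of 190 mm, lying beyond the camera and tray, to be left alone. Origin: under its middle.
There are look-alikes about, which are no part of the job. What is meant by the bench_camera is not pink or yellow, and is the smaller of those in its own colour.

How it is judged:
By the outcome, as a careful person would: the job done as asked, in the order asked, and still so for the second after the job is handed in, with the robot touching nothing.
It also fails if it takes over 72 s, if anything falls off the work surface, if the arm or the gripper's body presses on something with over 40 N, if the wrist force passes 120 N, or if a joint passes its speed limit or range.

ROBOT

A 7-joint arm with a two-finger parallel gripper is mounted at the origin on the work surface. World frame = base frame: x ahead of the robot, y to its left, z up, the work surface at z = 0. Lengths are in m, angles in rad, forces in N, time in s.
With the tool pointing down it reaches from about 0.4 to 0.85 m from the base axis. Payload 10.4 kg.
Tool frame: the origin (TCP) lies midway between the tips of the shut fingers; the grasp point (between the pads) lies 19 mm behind it; z points along the fingers, y is the line along which they close (so a half turn about z gives the same grasp; the last joint's range is limited). The gripper opens to 87 mm and grips with 3 to 60 N. Pads are 19 mm wide; open, the fingers measure 117 mm over their backs; the gripper's body (75 mm by 190 mm) begins 51 mm behind the grasp point.
Start: joints at [-1.368, 0.332, -0.065, 1.46, 0.022, 1.35, -0.088], TCP at [0.14, 0.609, 0.191] pointing down, gripper open.
Joint ranges: [-2.6, 2.6], [-0.5, 2.12], [-1.47, 1.34], [0.16, 2.42], [-1.27, 4.41], [0.06, 2.06], [-2.6, 2.6]. Speed limits (rad/s): [2.22, 2.22, 2.79, 2.79, 3.14, 3.14, 3.14].

INTERFACE

Orientations are given as a unit quaternion [x, y, z, w].
In Python, from bench import r gives the robot as it stands.
- The arm moves only by the tool arm_command, never from a script. Its argument "moves" is one flat list of numbers, 4 for each row, row after row: the shift along the tool's x, y, z in cm, then the turn about the tool's z in degrees. A call has 1 to 12 rows; each row shifts and turns the commanded pose from where the row before left it, along the tool's axes as they then stand; what a row does not reach is not made up. A row lasts 1/12 s, in which the tool goes at most 41.7 mm and 7.16 degrees, less where a joint would pass 70% of its speed; a pose out of reach is approached as far as the arm can. A call with a gripper value outside its range is refused whole. "fingers" is the opening in per cent of the stroke, from 0 (shut) to 100 (fully open), set as the call begins (left out, the last holds). The fingers move at their own pace and stop on an object; "squeeze" is the grip in N (left out, the last holds). Time passes only in rows, so rows that do not move let the fingers close. It gives the time, the measured TCP pose, the force, the opening and the grip force at its end, in the units of the state.
- r.read_state(): the state, without advancing time (a new reading comes with each control period).
- r.camera(name): name is "side" or "top" or "wrist"; returns the picture (420x560x3 uint8, red, green, blue); there is no depth.
- r.camera_info(name): a dict with "fx", "fy", "cx", "cy" (pixels), "k1" (the pictures are not rectified: a ray, as slopes to the right and down, at radius r is drawn at 1 + k1 r^2 times it, then the intrinsics apply), "origin" and "attitude" of the camera in the world. Camera axes: x right, y up, looking along -z (the intrinsics and any distortion apply to the point x, -y, -z); pixel columns grow to the right and rows downward; lengths in m; the calibration is good to about 2 mm. A picture is of the moment at which its call begins: read the wrist's pose just before it. camera_info takes no time and is no camera call; for the wrist camera it gives the pose at the moment of the call.
- r.close_job(): hands the job in; it is judged then, once.
The state is a dict: "time": time; "joint_positions": joint angles; "joint_vel": joint speeds; "joint_torque": joint torques, N m; "ee_pos": TCP position; "eef_rot": TCP orientation; "ft_force": force on the tool from outside, world axes, zero at the start; "torque": the same for the moment, N m; "width": finger opening in m; "grip_force": force on a finger pad.
Only numpy, scipy, OpenCV 4.12 (cv2) and the standard library are available. Lean on these libraries where they do the work, as an engineer would, in place of code of your own. Each camera call takes 0.05 s, during which the arm holds its last target. There are 200 camera calls.

## Working session

There is one attempt and no reset: what is moved stays moved. The work goes in short steps, Python scripts to look and compute and a tool call to move; the robot and the scene stay as the last step left them, time stands still between calls to the robot, and variables do not carry over. Pictures are saved under pics/ and viewed, at most 10 in all, crops included, and the job is handed in when it is done.

Besides the shell and the picture viewer there is one more tool, called as a command line: name --argument value ..., lists and objects as JSON in quotes. arm_command: Moves the arm, as the interface text tells. Its arguments: {"type":"object","properties":{"moves":{"type":"array"},"fingers":{"type":"number"},"squeeze":{"type":"number"}},"required":["moves"]}

```bash
ls; mkdir -p pics; python3 - <<'E'
from bench import r
import cv2
for n in("top","side"):
    cv2.imwrite(f"pics/{n}0.png",r.camera(n)[:,:,::-1]); print(n,r.camera_info(n))
print(r.read_state())
E
```

```text
pics
top {'fx': 464.3116716421193, 'fy': 464.3116716421193, 'cx': 283.235215807627, 'cy': 210.65715741233288, 'k1': -0.03993419384467305, 'origin': array([ 0.42629471, -0.007682  ,  1.25015144]), 'attitude': array([-0.04357414,  0.03645371,  0.71491451, -0.69690004])}
side {'fx': 489.35221185740426, 'fy': 489.35221185740426, 'cx': 272.9962142736494, 'cy': 205.63553981967218, 'k1': -0.03991578761063965, 'origin': array([ 0.34859919, -0.83716837,  0.86332624]), 'attitude': array([ 0.407284  , -0.0499632 , -0.10260213,  0.9061436 ])}
{'time': 0.1, 'joint_positions': array([-1.36763269,  0.33278158, -0.06470534,  1.46083967,  0.02162557,
        1.34992539, -0.08849132]), 'joint_vel': array([-0.00062595, -0.00217144, -0.00118351, -0.00280638, -0.000933  ,
        0.00118222, -0.00042063]), 'joint_torque': array([ 9.83407554e-04, -6.24539495e+01,  2.43008783e-02, -3.90714633e+01,
       -6.13955897e-02,  3.66373546e-02,  5.87962541e-05]), 'ee_pos': array([0.13983181, 0.60876   , 0.18995891]), 'eef_rot': array([ 1.12623243e-01,  9.93637565e-01, -6.28110716e-04, -3.03982892e-05]), 'ft_force': array([-0.2802371 , -0.57086262,  0.34120357]), 'torque': array([-0.04076403,  0.0064941 ,  0.01574683]), 'grip_force': 0.0, 'width': 0.08697953684909611}
```

View pics/top0.png

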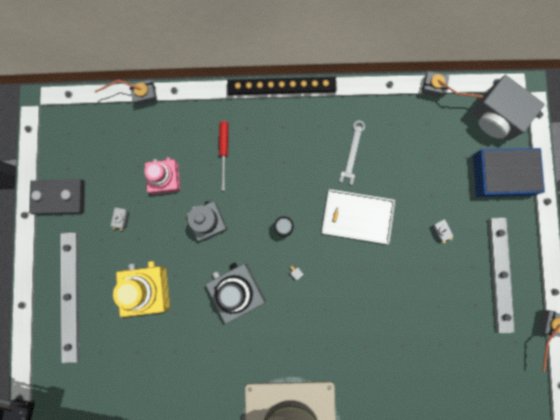

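View pics/side0.png

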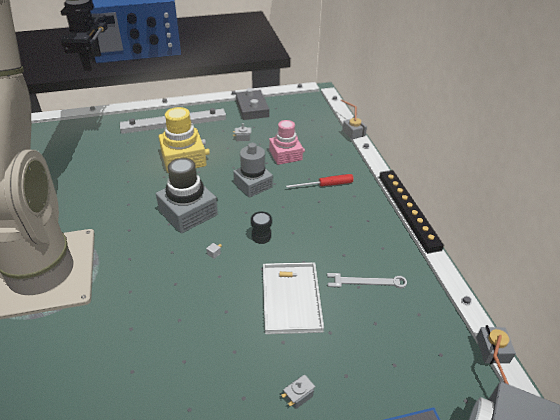

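The top view shows four camera look-alikes: pink (162,176), yellow (140,290), large grey without a cap (235,293) and small grey with a knobbed cap (206,220). The last one fits: it is grey, the smaller of the two, and capped. The tray is at (358,217), the standoff at (336,214) and the spare lens at (283,226).

```bash
cat > h.py <<'E'
import numpy as np, cv2
from bench import r
from scipy.spatial.transform import Rotation as R
def ray(ci,uv):
    uv=np.atleast_2d(np.array(uv,float))
    K=np.array([[ci['fx'],0,ci['cx']],[0,ci['fy'],ci['cy']],[0,0,1]])
    p=cv2.undistortPoints(uv[:,None],K,np.array([ci['k1'],0,0,0.]))[:,0]
    d=np.c_[p[:,0],-p[:,1],-np.ones(len(p))]
    return np.array(ci['origin']),d@R.from_quat(ci['attitude']).as_matrix().T
def onz(ci,uv,z):
    o,d=ray(ci,uv); return o+d*((z-o[2])/d[:,2])[:,None]
def proj(ci,X):
    X=(np.atleast_2d(X)-ci['origin'])@R.from_quat(ci['attitude']).as_matrix()
    p=np.c_[X[:,0]/-X[:,2],-X[:,1]/-X[:,2]]; r2=(p**2).sum(1)[:,None]
    return p*(1+ci['k1']*r2)*ci['fx']+[ci['cx'],ci['cy']]
def two(ca,ua,cb,ub):
    a,d=ray(ca,ua);b,e=ray(cb,ub);d=d[0];e=e[0]
    s=np.linalg.lstsq(np.c_[d,-e],b-a,rcond=None)[0]
    return (a+s[0]*d+b+s[1]*e)/2, np.linalg.norm(a+s[0]*d-b-s[1]*e)
E
python3 - <<'E'
from h import *
t=cv2.imread('pics/top0.png');s=cv2.imread('pics/side0.png')
a=cv2.resize(t[190:260,165:245],None,fx=5,fy=5,interpolation=cv2.INTER_CUBIC)
b=cv2.resize(s[135:205,215:295],None,fx=5,fy=5,interpolation=cv2.INTER_CUBIC)
cv2.imwrite('pics/crop.png',np.hstack([a,b]))
ct=r.camera_info('top');cs=r.camera_info('side')
print('knob two-view',two(ct,(202,214),cs,(253,147)))
m=cv2.inRange(t,(200,200,200),(255,255,255));m[:, :300]=0;m[:,410:]=0;m[:180]=0;m[250:]=0
c=max(cv2.findContours(m,0,2)[0],key=cv2.contourArea);print(cv2.minAreaRect(c))
bx=cv2.boxPoints(cv2.minAreaRect(c));print('tray corners',onz(ct,bx,.016))
print('lens',onz(ct,(283,226),.062)); print('standoff',onz(ct,(336,214),.012)); print('acc',onz(ct,(296,272),.024))
E
```

```text
knob two-view (array([0.54611905, 0.19982104, 0.13298995]), np.float64(0.008731651413392114))
((357.06976318359375, 217.02883911132812), (64.55467987060547, 42.389198303222656), 8.426968574523926)
tray corners [[ 0.50361903 -0.09862148  0.016     ]
 [ 0.61586158 -0.11916063  0.016     ]
 [ 0.58576399 -0.28938596  0.016     ]
 [ 0.47406198 -0.26717223  0.016     ]]
lens [[0.52196697 0.00420439 0.062     ]]
standoff [[ 0.55454246 -0.13807835  0.012     ]]
acc [[ 0.40332999 -0.02646428  0.024     ]]
```

View pics/crop.png

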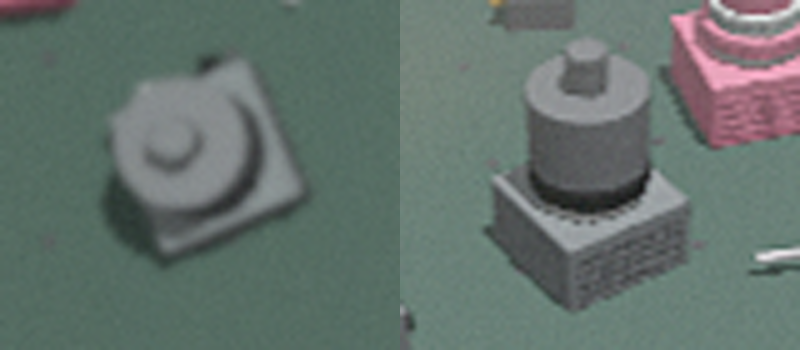

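The crop confirms it: small grey housing, grey cap with a knob whose top is at about (198.7,218) in the top view and (252.2,144) in the side view, and the black preset ring below the cap.

```bash
python3 - <<'E'
from h import *
ct=r.camera_info('top');cs=r.camera_info('side')
print('knob',two(ct,(198.7,218),cs,(252.2,144)))
print(onz(ct,(198.7,218),.135),onz(cs,(252.2,144),.135))
# cap disc top centre
print(onz(ct,(165+181/5,190+145/5),.110),onz(cs,(215+188/5,135+87/5),.110))
s=r.read_state();print(R.from_quat(s['eef_rot']).as_matrix(),r.camera_info('wrist'))
E
```

```text
knob (array([0.54070323, 0.20643165, 0.13807828]), np.float64(0.0005984079179192509))
[[0.54072093 0.20705863 0.135     ]] [[0.54182178 0.2108555  0.135     ]]
[[0.54063936 0.20566966 0.11      ]] [[0.54184511 0.20823028 0.11      ]]
[[-9.74632008e-01  2.23813332e-01 -2.01889496e-04]
 [ 2.23813409e-01  9.74631221e-01 -1.24138170e-03]
 [-8.10699682e-05 -1.25507591e-03 -9.99999209e-01]] {'fx': 333.49424125770946, 'fy': 333.49424125770946, 'cx': 277.6933551132152, 'cy': 209.5337310548158, 'k1': -0.07971330269960294, 'origin': array([0.06632439, 0.62567981, 0.3842332 ]), 'attitude': array([-0.1094036 , -0.08587807,  0.61706727,  0.77452165])}
```

arm_command --moves '[0, 0, -3.5, 0, 0, 0, -3.5, 0, 0, 0, -3.5, 0, 0, 0, -3, 0, -3.2, -2, 0, 0, -3.2, -2, 0, 0, -3.2, -2, 0, 0, -3.2, -2, 0, 0, -3.2, -2, 0, 0, -3.2, -2, 0, 0, -3.2, -2, 0, 0, -3.2, -2, 0, 0]' --fingers 60

```text
time: 1.1
ee_pos: [0.3545, 0.3942, 0.3254]
eef_rot: [0.113, 0.994, -0.0, -0.0]
ft_force: [0.7, 1.3, -0.6]
width: 0.0524
grip_force: 0.0
```

arm_command --moves '[-3.2, -2, 0, 0, -3.2, -2, 0, 0, -3.2, -2, 0, 0, -3.2, -2, 0, 0, -3.2, -2, 0, 0, -3.2, -2, 0, 0, -3.2, -2, 0, 0, 0, 0, 0, 0]'

```text
time: 1.77
ee_pos: [0.5447, 0.2016, 0.325]
eef_rot: [0.118, 0.993, -0.002, 0.001]
ft_force: [-0.8, -0.7, 1.0]
width: 0.0522
grip_force: 0.0
```

```bash
python3 - <<'E'
from h import *
ci=r.camera_info('wrist');im=r.camera('wrist')[:,:,::-1].copy()
s=r.read_state();print(s['time'],s['ee_pos'],R.from_quat(s['eef_rot']).as_matrix().round(3),s['joint_positions'],s['ft_force'])
p=proj(ci,[[.541,.207,.135],[.541,.207,.111]]);print(p)
cv2.imwrite('pics/w1.png',im)
E
```

```text
1.8167 [0.5426969  0.20501383 0.32496505] [[-0.973  0.231 -0.   ]
 [ 0.231  0.973 -0.002]
 [-0.    -0.002 -1.   ]] [-0.73745758  0.19810062  0.35877912  1.36640812 -0.06729538  1.59027537
  0.95166817] [-1.03960534  1.71018841  0.3954985 ]
[[282.47137484 176.69071227]
 [282.28263548 173.15372318]]
```

View pics/w1.png

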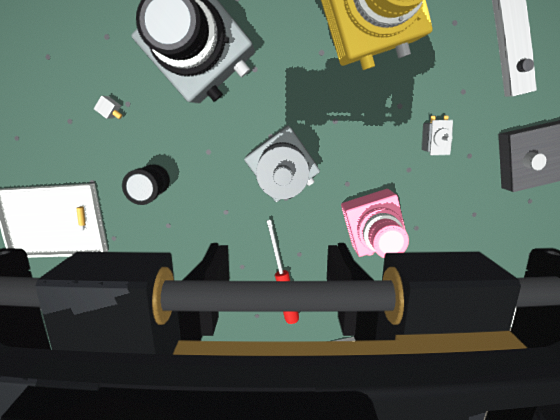

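The wrist view shows the cap at (284,172) with the knob on top, close to the predicted (282,175). I'll go lower and measure again.

arm_command --moves '[0, 0, 3.5, 0, 0, 0, 3.5, 0, 0, 0, 3, 0, 0, 0, 2, 0, 0, 0, 0, 0, 0, 0, 0, 0]'

```text
time: 2.32
ee_pos: [0.5397, 0.2099, 0.2054]
eef_rot: [0.112, 0.994, -0.0, -0.001]
ft_force: [-0.3, -0.5, 1.1]
width: 0.0524
grip_force: 0.0
```

```bash
python3 - <<'E'
from h import *
ci=r.camera_info('wrist');im=r.camera('wrist')[:,:,::-1].copy()
s=r.read_state();print(s['time'],s['ee_pos'],s['ft_force'])
print(proj(ci,[[.541,.207,.135],[.541,.207,.111]]))
g=cv2.cvtColor(im,6);g=cv2.medianBlur(g,3)
for a,b in((10,27),(28,60)):
    c=cv2.HoughCircles(g[80:260,200:380],3,1,30,param1=80,param2=18,minRadius=a,maxRadius=b)
    if c is not None:
        for q in c[0][:3]:
            u=q[:2]+[200,80];print(u,q[2],onz(ci,u,.135 if a<20 else .111))
cv2.imwrite('pics/w2.png',cv2.resize(im[80:280,180:400],None,fx=3,fy=3))
E
```

```text
2.3667 [0.54063196 0.21003065 0.20681048] [0.33926103 0.30777682 1.36712287]
[[275.20723121 211.45501597]
 [275.44314905 203.97081848]]
[275.5 183.5] 25.2 [[0.51813058 0.21251438 0.135     ]]
[274.5 202.5] 35.5 [[0.53948474 0.20648273 0.111     ]]
```

View pics/w2.png

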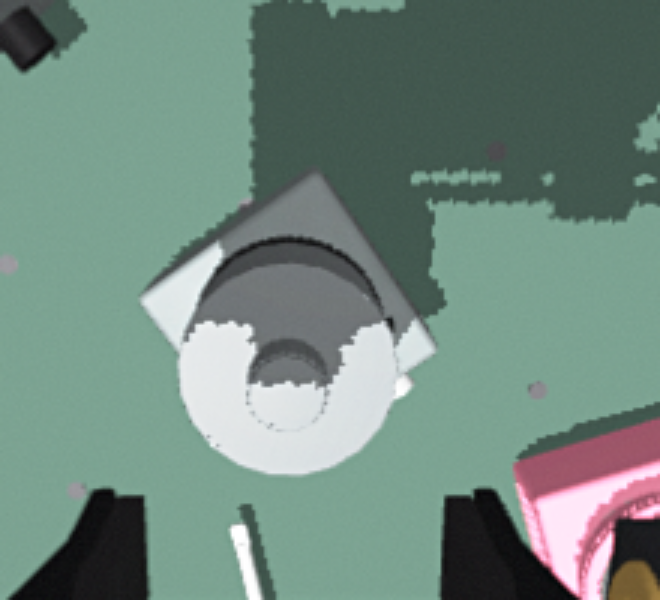

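The knob top is at (276,211), against a predicted (275,211), so the axis lies at about (0.5405, 0.2065). Next I shift 3.5 mm, descend and grip.

arm_command --moves '[-0.1, -0.35, 2, 0, 0, 0, 2.5, 0, 0, 0, 2.5, 0, 0, 0, 1.5, 0, 0, 0, 0.7, 0, 0, 0, 0, 0, 0, 0, 0, 0]'

```text
time: 2.95
ee_pos: [0.5417, 0.2062, 0.1154]
eef_rot: [0.113, 0.994, 0.001, 0.001]
ft_force: [-0.2, 0.4, 1.4]
width: 0.0519
grip_force: 0.0
```

arm_command --moves '[0, 0, 0, 0, 0, 0, 0, 0, 0, 0, 0, 0, 0, 0, 0, 0, 0, 0, 0, 0, 0, 0, 0, 0, 0, 0, 0, 0]' --fingers 0 --squeeze 15

```text
time: 3.53
ee_pos: [0.5408, 0.2057, 0.1137]
eef_rot: [0.113, 0.994, 0.0, 0.0]
ft_force: [0.7, 0.7, -0.6]
width: 0.0135
grip_force: 0.0
```

The width is below the 22 mm knob, so I have to look.

```bash
python3 - <<'E'
from h import *
im=r.camera('wrist')[:,:,::-1].copy();t=r.camera('side')[:,:,::-1]
s=r.read_state();print(s['time'],s['ee_pos'],s['width'],s['grip_force'])
a=cv2.resize(im,(560,420))[120:420]; b=cv2.resize(t[90:210,190:302],None,fx=2.5,fy=2.5)
cv2.imwrite('pics/w3.png',np.hstack([cv2.resize(a,(500,300)),b]))
E
```

```text
3.6333 [0.54069049 0.20568878 0.1135861 ] 0.006100372033269686 0.0
```

View pics/w3.png

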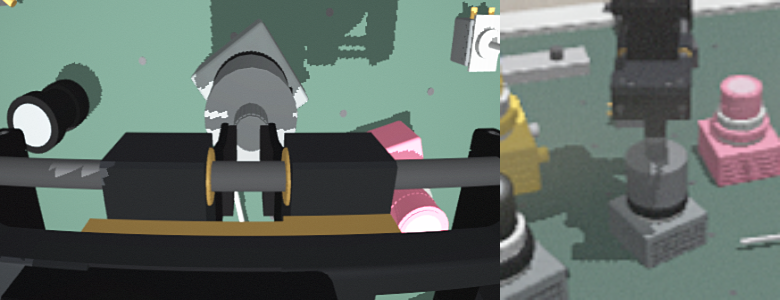

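```bash
python3 - <<'E'
from h import *
cw=r.camera_info('wrist');cs=r.camera_info('side')
s=r.read_state();p=s['ee_pos'];print(p,s['width'],cw['origin'])
im=r.camera('wrist')[:,:,::-1].copy();t=r.camera('side')[:,:,::-1].copy()
T=R.from_quat(s['eef_rot']).as_matrix()
g=p-T[:,2]*.019
ax=np.array([[.5405,.2065,.135],[.5405,.2065,.111]])
for n,c in(('w',cw),('s',cs)): print(n,proj(c,p),proj(c,g),proj(c,ax))
s1=cv2.resize(t[85:205,205:305],None,fx=5,fy=5,interpolation=cv2.INTER_CUBIC)[:600]
q=proj(cs,p)[0];cv2.circle(s1,tuple(int(v) for v in (q-[205,85])*5),4,(0,0,255),1)
a=cv2.resize(im[210:360,205:355],None,fx=2,fy=2);q=proj(cw,p)[0];cv2.circle(a,tuple(int(v) for v in (q-[205,210])*2),4,(0,0,255),1)
out=np.zeros((600,800,3),np.uint8);out[:,:500]=s1;out[:300,500:]=a
cv2.imwrite('pics/w4.png',out)
E
```

```text
[0.54069049 0.20568878 0.1135861 ] 0.006100372033269686 [0.46718486 0.22234447 0.30792542]
w [[278.24939812 239.95413792]] [[278.27955421 252.07631044]] [[279.61707501 253.17539591]
 [279.43342633 237.92079635]]
s [[252.33165684 151.8874053 ]] [[252.18199281 145.91883741]] [[252.0291477  144.98834261]
 [252.22113172 152.52571222]]
```

View pics/w4.png

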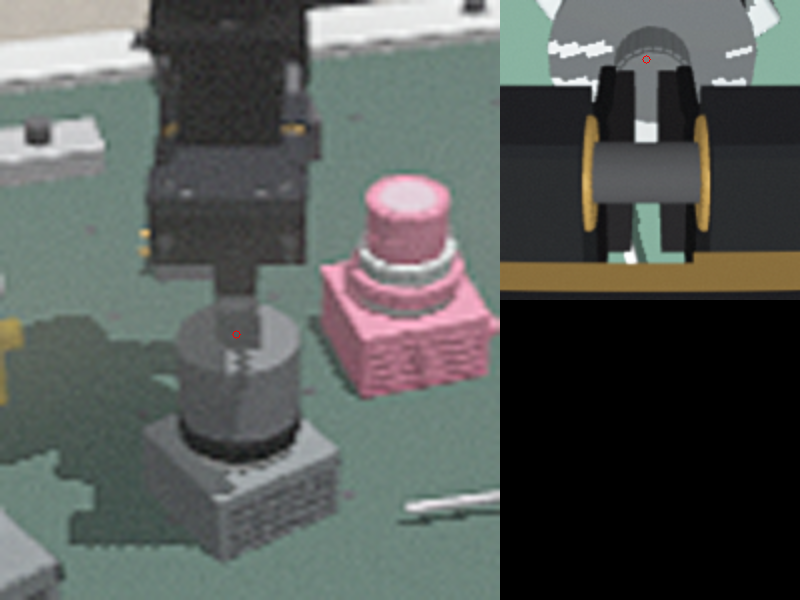

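```bash
python3 - <<'E'
from h import *
a=cv2.imread('pics/side0.png');b=r.camera('side')[:,:,::-1].copy()
s=r.read_state();print(s['time'],s['width'],s['grip_force'],s['ft_force'],s['ee_pos'])
print('before/after gray, rows 132..160, cols 244..260')
A=cv2.cvtColor(a,6);B=cv2.cvtColor(b,6)
for y in range(134,162,2): print(y,A[y,243:262:2],B[y,243:262:2])
w=r.camera('wrist')[:,:,::-1];W=cv2.cvtColor(w.copy(),6)
for y in range(218,262,3): print(y,W[y,250:308:3])
E
```

```text
3.7833 0.0012221888817505252 0.0 [-0.04111171  0.77122143  0.22006497] [0.54074552 0.20565802 0.11360319]
before/after gray, rows 132..160, cols 244..260
134 [121 128 126 111 124 124 123 122 125 123] [66 64 64 62 52 64 64 70 65 66]
136 [101  98  98 107 124 122 124 121 122 126] [59 61 66 66 64 67 64 63 69 62]
138 [102  99 100 105 121 124 122 125 120 120] [100 101  88  68  66  62  67 115 125 126]
140 [ 98 104 100 111 128 121 123 125 125 126] [ 98 103  91  62  65  62  60 119 125 124]
142 [127 126 124 121 130 129 123 123 124 123] [126 124 112  67  66  65  56 126 121 125]
144 [124 122 127 151 148 150 145 123 113 119] [121 127 124 104 101 104 108 126 111 122]
146 [124 126 136 132 154 150 117 145 132 121] [126 119  99  98 107 101  83 143 135 121]
148 [149 149 138  89  88 101  94 146 148 148] [104 101  99  88  81  87  87 133 151 148]
150 [149 151 107  98  96 106  94 144 146 146] [107 104 102  85  87  93  83 135 148 147]
152 [145 149  98  91  96 100  82 151 149 149] [105 102 103  86  87  84  80 132 148 149]
154 [148 148 145 146 124 109 147 150 149 146] [104 103 103  98  95  92  93 131 150 147
[... 850 characters left out ...]
123]
239 [120 118 122 131  99  79  98 123 126 125 125 126 124 130  97  99  84 123
 124 125]
242 [122 120 123 126  80  90 123 124 124 124 126 124 128 126 101 112 111 121
 123 124]
245 [122 122 123  66  14  15  53  51  50 118  59  52  53  21  16  12 112 118
 122 123]
248 [116 115 137  42  19  20  28  30  26 117  26  27  27  19  18  13 123 107
 122 122]
251 [248 247 247  43  15  19  29  28  24 119  31  27  27  18  18  17 117 125
 127 124]
254 [ 22  22  19  22  18  18  28  26  26 120  29  26  26  22  15  18  30  29
  27  28]
257 [ 31  29  31  22  18  19  27  29  23 120  29  31  29  27  17  17  30  32
  30  30]
260 [ 32  33  29  22  16  21  27  27  26 118  31  29  26  23  16  17  31  29
  33  31]
```

The numbers show the knob top still clear (side rows 144–146) and the fingers ending at row 143. So the real fingertips are about 25 mm higher than the reported TCP and closed above the knob. I'll open and go down carefully, watching the force.

arm_command --moves '[0, 0, 0, 0, 0, 0, 0, 0, 0, 0, 0, 0, 0, 0, 0, 0, 0, 0, 0, 0, 0, 0, 0, 0, 0, 0, 0, 0, 0, 0, 0, 0, 0, 0, 0, 0, 0, 0, 0, 0]' --fingers 60

```text
time: 4.67
ee_pos: [0.5408, 0.2057, 0.1136]
eef_rot: [0.113, 0.994, 0.0, 0.0]
ft_force: [0.3, -1.0, -0.5]
width: 0.0511
grip_force: 0.0
```

arm_command --moves '[0, 0, 0.5, 0, 0, 0, 0.5, 0, 0, 0, 0, 0, 0, 0, 0, 0]'

```text
time: 5.0
ee_pos: [0.5404, 0.2055, 0.103]
eef_rot: [0.113, 0.994, -0.0, -0.0]
ft_force: [-0.6, -0.0, 0.6]
width: 0.0523
grip_force: 0.0
```

```bash
python3 - <<'E'
from h import *
cw=r.camera_info('wrist');w=r.camera('wrist')[:,:,::-1].copy();b=r.camera('side')[:,:,::-1].copy()
s=r.read_state();print(s['ee_pos'],s['width'],s['ft_force'])
a=cv2.resize(b[85:205,205:305],None,fx=4,fy=4,interpolation=cv2.INTER_CUBIC)
c=cv2.resize(w[190:340,180:380],None,fx=2,fy=2);o=np.zeros((480,800,3),np.uint8);o[:,:400]=a;o[:300,400:]=c
p=s['ee_pos'];cs=r.camera_info('side')
for X in (p,p+[0,0,.019]):
    cv2.circle(o,tuple(int(v) for v in (proj(cs,X)[0]-[205,85])*4),3,(0,0,255),1)
    cv2.circle(o,tuple(int(v) for v in (proj(cw,X)[0]-[180,190])*2+[400,0]),3,(0,0,255),1)
cv2.imwrite('pics/w5.png',o)
E
```

```text
[0.54075957 0.20564646 0.10360867] 0.0524167187707215 [ 0.1917161  -0.3641916  -0.02525353]
```

View pics/w5.png

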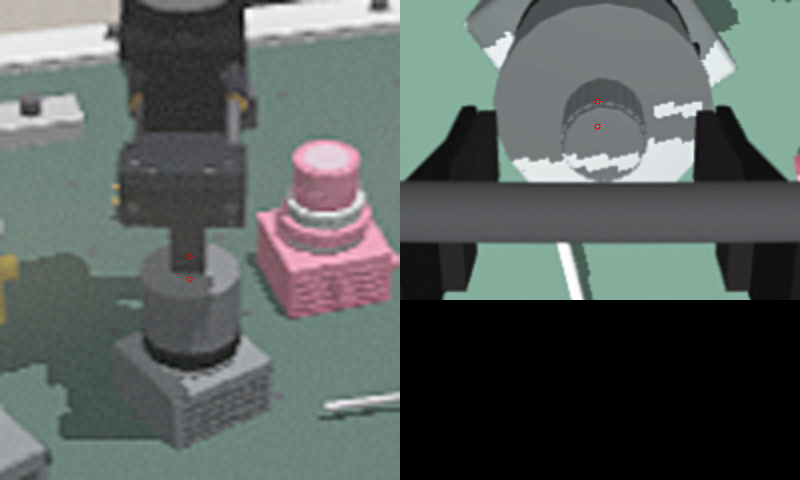

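The TCP is already reported below the cap's top face with no contact. The tips end at side row 153, about 27 mm above the TCP. I'll go 13 mm further down and grip.

arm_command --moves '[0, 0, 0.5, 0, 0, 0, 0.4, 0, 0, 0, 0.4, 0, 0, 0, 0, 0]'

```text
time: 5.43
ee_pos: [0.5402, 0.2055, 0.0895]
eef_rot: [0.113, 0.994, -0.0, -0.001]
ft_force: [-0.3, -0.8, 0.5]
width: 0.0528
grip_force: 0.0
```

arm_command --moves '[0, 0, 0, 0, 0, 0, 0, 0, 0, 0, 0, 0, 0, 0, 0, 0, 0, 0, 0, 0, 0, 0, 0, 0, 0, 0, 0, 0]' --fingers 0 --squeeze 15

```text
time: 6.02
ee_pos: [0.5409, 0.2061, 0.0909]
eef_rot: [0.113, 0.994, 0.0, 0.0]
ft_force: [0.5, 1.2, 0.1]
width: 0.0213
grip_force: 15.0
```

arm_command --moves '[0, 0, 0, 0, 0, 0, -0.5, 0, 0, 0, -1, 0, 0, 0, -1.5, 0, 0, 0, -1.5, 0, 0, 0, -1.5, 0, 0, 0, -1.5, 0, 0, 0, -1.5, 0, 0, 0, -1, 0, 0, 0, 0, 0]' --squeeze 25

```text
time: 6.85
ee_pos: [0.5419, 0.2057, 0.1934]
eef_rot: [0.113, 0.994, 0.001, 0.002]
ft_force: [0.4, 0.0, -0.2]
width: 0.0209
grip_force: 25.0
```

arm_command --moves '[-0.2, -1, 0, 0, -0.5, -2, 0, 0, -0.7, -3, 0, 0, -0.7, -3, 0, 0, -0.7, -3, 0, 0, -0.7, -3, 0, 0, -0.7, -3, 0, 0, -0.7, -3, 0, 0, -0.7, -3, 0, 0, -0.7, -3, 0, 0, -0.7, -3, 0, 0, -0.7, -3, 0, 0]'

```text
time: 7.85
ee_pos: [0.5405, -0.1355, 0.1896]
eef_rot: [0.113, 0.994, -0.0, -0.001]
ft_force: [1.1, 0.8, -0.7]
width: 0.0209
grip_force: 25.0
```

arm_command --moves '[-0.7, -3, 0, 0, -0.7, -3, 0, 0, -0.4, -2, 0, 0, -0.1, -0.5, 0, 0, 0, 0, 0, 0, 0, 0, 0, 0, 0, 0, 0, 0]'

```text
time: 8.43
ee_pos: [0.5414, -0.2187, 0.1901]
eef_rot: [0.112, 0.994, 0.0, -0.0]
ft_force: [-0.2, 0.0, -1.2]
width: 0.0214
grip_force: 25.0
```

```bash
python3 - <<'E'
from h import *
s=r.read_state();print(s['time'],s['ee_pos'],s['width'],s['grip_force'],s['ft_force'],s['joint_positions'])
cs=r.camera_info('side');t=r.camera('side')[:,:,::-1].copy();w=r.camera('wrist')[:,:,::-1].copy()
# tray in side: rows/cols
p=s['ee_pos'];rim=p-[0,0,.026]
print(proj(cs,rim))
o=np.zeros((420,800,3),np.uint8);o[:,:400]=cv2.resize(t[150:360,210:410],None,fx=2,fy=2);o[:300,400:]=cv2.resize(w,(400,300))
cv2.imwrite('pics/w6.png',o)
E
```

```text
8.4333 [ 0.54144764 -0.21869563  0.19011152] 0.021401978347593505 25.00004231929779 [-0.19786513  0.0268295  -1.17739792] [-0.21267148  0.26764197  0.62705147  1.60403576 -0.16138895  1.32320244
  1.78407692]
[[295.07930253 254.67298835]]
```

View pics/w6.png

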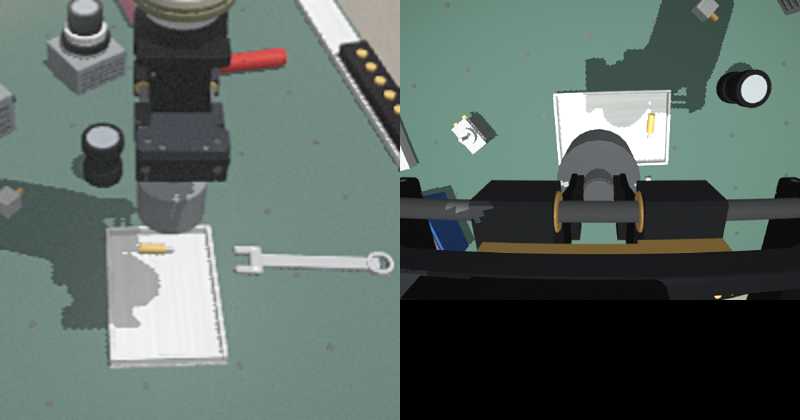

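The cap is held over the tray, with the standoff at side crop (152,248) to one side. I'll lower it, slowly at the end.

arm_command --moves '[0, 0, 1, 0, 0, 0, 2, 0, 0, 0, 2.5, 0, 0, 0, 2.5, 0, 0, 0, 2.5, 0, 0, 0, 2, 0, 0, 0, 1.5, 0, 0, 0, 1, 0, 0, 0, 0.3, 0, 0, 0, 0, 0, 0, 0, 0, 0, 0, 0, 0, 0]'

```text
time: 9.53
ee_pos: [0.5421, -0.2205, 0.0387]
eef_rot: [0.113, 0.994, -0.0, 0.001]
ft_force: [0.5, 1.0, -1.4]
width: 0.0213
grip_force: 25.0
```

arm_command --moves '[0, 0, 0.2, 0, 0, 0, 0.2, 0, 0, 0, 0, 0, 0, 0, 0, 0]'

```text
time: 9.87
ee_pos: [0.5414, -0.2202, 0.0336]
eef_rot: [0.113, 0.994, 0.0, -0.0]
ft_force: [0.6, 0.6, -1.1]
width: 0.0213
grip_force: 25.0
```

arm_command --moves '[0, 0, 0.2, 0, 0, 0, 0, 0, 0, 0, 0, 0]'

```text
time: 10.12
ee_pos: [0.5413, -0.2202, 0.0315]
eef_rot: [0.113, 0.994, 0.0, -0.0]
ft_force: [0.2, -1.3, -1.0]
width: 0.021
grip_force: 25.0
```

arm_command --moves '[0, 0, 0.1, 0, 0, 0, 0, 0, 0, 0, 0, 0]'

```text
time: 10.37
ee_pos: [0.5414, -0.2202, 0.0306]
eef_rot: [0.113, 0.994, 0.0, -0.0]
ft_force: [-0.2, 0.4, 0.1]
width: 0.0213
grip_force: 25.0
```

arm_command --moves '[0, 0, 0.1, 0, 0, 0, 0, 0, 0, 0, 0, 0]'

```text
time: 10.62
ee_pos: [0.5414, -0.2202, 0.0295]
eef_rot: [0.113, 0.994, 0.0, -0.0]
ft_force: [-0.3, -0.3, -0.3]
width: 0.0209
grip_force: 25.0
```

arm_command --moves '[0, 0, 0.1, 0, 0, 0, 0, 0, 0, 0, 0, 0]'

```text
time: 10.87
ee_pos: [0.5416, -0.2203, 0.0288]
eef_rot: [0.113, 0.994, 0.0, 0.0]
ft_force: [-0.2, 1.3, 2.2]
width: 0.021
grip_force: 25.0
```

Contact (2 N). I'll release and rise.

arm_command --moves '[0, 0, 0, 0, 0, 0, 0, 0, 0, 0, 0, 0, 0, 0, 0, 0, 0, 0, 0, 0, 0, 0, 0, 0, 0, 0, 0, 0]' --fingers 60

```text
time: 11.45
ee_pos: [0.5414, -0.2203, 0.0286]
eef_rot: [0.113, 0.994, 0.0, -0.0]
ft_force: [0.1, -0.5, 0.1]
width: 0.051
grip_force: 0.0
```

arm_command --moves '[0, 0, -1, 0, 0, 0, -2, 0, 0, 0, -3, 0, 0, 0, -4, 0, 0, 0, -4, 0, 0, 0, -4, 0, 0, 0, -1, 0, 0, 0, 0, 0]'

```text
time: 12.12
ee_pos: [0.543, -0.2213, 0.2232]
eef_rot: [0.113, 0.994, -0.0, 0.003]
ft_force: [-0.0, -0.2, -0.2]
width: 0.052
grip_force: 0.0
```

```bash
python3 - <<'E'
from h import *
s=r.read_state();print(s['time'],s['ee_pos'],s['width'],s['ft_force'])
ct=r.camera_info('top');cs=r.camera_info('side')
t=r.camera('top')[:,:,::-1].copy();b=r.camera('side')[:,:,::-1].copy();cv2.imwrite('pics/top1.png',t);cv2.imwrite('pics/side1.png',b)
cw=r.camera_info('wrist');w=r.camera('wrist')[:,:,::-1].copy();cv2.imwrite('pics/w7.png',w)
# is the cap standing? look for circle in wrist pic at top face z=.05
print(proj(cw,[[.541,-.22,.05],[.541,-.22,.074]]))
g=cv2.medianBlur(cv2.cvtColor(w,6),3)
c=cv2.HoughCircles(g,3,1,40,param1=80,param2=20,minRadius=28,maxRadius=50)
if c is not None:
  for q in c[0][:3]: print(q,onz(cw,q[:2],.05))
# camera barrel glass in top/side
print('lens front predicted',proj(ct,[.5405,.2065,.108]),proj(cs,[.5405,.2065,.108]))
E
```

```text
12.1167 [ 0.54301845 -0.22126737  0.22315911] 0.05204061766947411 [-0.00434153 -0.2129599  -0.16428534]
[[278.20436104 184.32973464]
 [278.22957083 189.01741807]]
[278.5 182.5  29.3] [[ 0.53906028 -0.21921971  0.05      ]]
[471.5 117.5  31.5] [[0.51499416 0.00109666 0.05      ]]
lens front predicted [[201.01752615 219.14119324]] [[252.24482887 153.45506494]]
```

The cap stands upright in the tray (circle at (278,182), predicted (278,184)). Before the ring I'll check how far above the tips the gripper body sits.

```bash
python3 - <<'E'
from h import *
cs=r.camera_info('side')
def ony(c,uv,y):
    o,d=ray(c,uv);return (o+d*((y-o[1])/d[:,1])[:,None])[0].round(4)
# w5 frame: TCP .1036, finger width .052
print('finger tip',[ (y,ony(cs,(205+188/4,85+272/4),y)) for y in (.16,.18)])
print('block bottom',[ (y,ony(cs,(205+183/4,85+225/4),y)) for y in (.11,.147)])
print('block top',[ (y,ony(cs,(205+183/4,85+140/4),y)) for y in (.11,.147)])
# now: same for present, TCP .223 : print column profile of fingers in side1
b=cv2.cvtColor(cv2.imread('pics/side1.png'),6)
p=r.read_state()['ee_pos'];print(p,proj(cs,p),proj(cs,p+[0,-.03,.027]))
u=proj(cs,p)[0];c=int(u[0])
for cc in(c-12,c-6,c,c+6): print(cc,b[int(u[1])-40:int(u[1])+20:2,cc])
E
```

```text
finger tip [(0.16, array([0.5314, 0.16  , 0.1432])), (0.18, array([0.535 , 0.18  , 0.1287]))]
block bottom [(0.11, array([0.5199, 0.11  , 0.2134])), (0.147, array([0.5266, 0.147 , 0.188 ]))]
block top [(0.11, array([0.5213, 0.11  , 0.2711])), (0.147, array([0.528, 0.147, 0.248]))]
[ 0.54091046 -0.22001259  0.21777877] [[296.05366108 235.58580222]] [[301.02856377 236.50676026]]
284 [ 53  52  72  74  75  49 166  77  78  54  51  38  36  69  63  49  38 136
 134 130 132 130 132 131 134 131 133 130 132 133]
290 [ 77  73  76  79  74  73  83  98  83  57  44  43  40  32  35  41  30 139
 130 133 133 134 130 135 132 132 132 132 132 135]
296 [ 78  77  76  79  74  75  75  74  78  48  59  36  38  31  36  41  40  42
  38  44  32 134 128 133 131 131 131 132 131 131]
302 [ 70  81  74  78  75  76  81  71  83  48  53  42  41  40  43  42  44  47
  41  47  22 137 131 131 130 133 133 135 134 131]
```

The body sits about 80 mm above the real tips, so it is safe over the barrel. I'll touch the bare deck gently at about (0.68, 0.03) to calibrate tip height at the grip opening.

arm_command --moves '[-1, 3.5, 0, 0, -1, 3.5, 0, 0, -1, 3.5, 0, 0, -1, 3.5, 0, 0, -1, 3.5, 0, 0, -1, 3.5, 0, 0, -1, 3.5, 0, 0, -0.7, 3, 0, 0, 0, 0, 0, 0]' --fingers 76

```text
time: 13.02
ee_pos: [0.6786, 0.0393, 0.2151]
eef_rot: [0.108, 0.994, 0.001, -0.002]
ft_force: [0.3, 0.8, -0.0]
width: 0.0661
grip_force: 0.0
```

arm_command --moves '[0, 0, 3.5, 0, 0, 0, 3.5, 0, 0, 0, 3.5, 0, 0, 0, 3.5, 0, 0, 0, 3.5, 0, 0, 0, 3, 0, 0, 0, 1.5, 0, 0, 0, 0.5, 0, 0, 0, 0, 0, 0, 0, 0, 0]'

```text
time: 13.85
ee_pos: [0.6789, 0.0303, -0.005]
eef_rot: [0.113, 0.994, 0.0, 0.001]
ft_force: [0.9, 0.5, 0.2]
width: 0.0659
grip_force: 0.0
```

arm_command --moves '[0, 0, 0.5, 0, 0, 0, 0.4, 0, 0, 0, 0.2, 0, 0, 0, 0, 0, 0, 0, 0, 0]'

```text
time: 14.27
ee_pos: [0.6781, 0.0306, -0.0172]
eef_rot: [0.113, 0.994, 0.0, 0.0]
ft_force: [-0.5, 0.2, 0.2]
width: 0.0658
grip_force: 0.0
```

arm_command --moves '[0, 0, 0.15, 0, 0, 0, 0, 0, 0, 0, 0, 0]'

```text
time: 14.52
ee_pos: [0.678, 0.0305, -0.0189]
eef_rot: [0.113, 0.994, 0.0, -0.0]
ft_force: [0.4, 0.1, 0.4]
width: 0.066
grip_force: 0.0
```

arm_command --moves '[0, 0, 0.15, 0, 0, 0, 0, 0, 0, 0, 0, 0]'

```text
time: 14.77
ee_pos: [0.6779, 0.0305, -0.0205]
eef_rot: [0.113, 0.994, 0.0, -0.0]
ft_force: [-0.6, 0.2, 0.6]
width: 0.0661
grip_force: 0.0
```

arm_command --moves '[0, 0, 0.15, 0, 0, 0, 0, 0, 0, 0, 0, 0]'

```text
time: 15.02
ee_pos: [0.6779, 0.0305, -0.022]
eef_rot: [0.113, 0.994, 0.0, -0.0]
ft_force: [0.6, 0.4, -0.2]
width: 0.0661
grip_force: 0.0
```

arm_command --moves '[0, 0, 0.15, 0, 0, 0, 0, 0, 0, 0, 0, 0]'

```text
time: 15.27
ee_pos: [0.6779, 0.0305, -0.0235]
eef_rot: [0.113, 0.994, 0.0, -0.0]
ft_force: [-0.0, 0.6, 0.3]
width: 0.0662
grip_force: 0.0
```

arm_command --moves '[0, 0, 0.15, 0, 0, 0, 0, 0, 0, 0, 0, 0]'

```text
time: 15.52
ee_pos: [0.6779, 0.0305, -0.025]
eef_rot: [0.113, 0.994, 0.0, -0.0]
ft_force: [0.1, 0.8, 0.5]
width: 0.0662
grip_force: 0.0
```

arm_command --moves '[0, 0, 0.15, 0, 0, 0, 0, 0, 0, 0, 0, 0]'

```text
time: 15.77
ee_pos: [0.6779, 0.0305, -0.0265]
eef_rot: [0.113, 0.994, 0.0, -0.0]
ft_force: [-0.4, 0.3, 0.2]
width: 0.066
grip_force: 0.0
```

arm_command --moves '[0, 0, 0.1, 0, 0, 0, 0, 0, 0, 0, 0, 0]'

```text
time: 16.02
ee_pos: [0.678, 0.0305, -0.0274]
eef_rot: [0.113, 0.994, 0.0, -0.0]
ft_force: [-0.3, -0.0, 0.0]
width: 0.0661
grip_force: 0.0
```

arm_command --moves '[0, 0, 0.1, 0, 0, 0, 0, 0, 0, 0, 0, 0]'

```text
time: 16.27
ee_pos: [0.6779, 0.0305, -0.0285]
eef_rot: [0.113, 0.994, 0.0, -0.0]
ft_force: [0.2, 0.5, 0.6]
width: 0.066
grip_force: 0.0
```

arm_command --moves '[0, 0, 0.1, 0, 0, 0, 0, 0, 0, 0, 0, 0]'

```text
time: 16.52
ee_pos: [0.678, 0.0305, -0.0294]
eef_rot: [0.113, 0.994, 0.0, -0.0]
ft_force: [0.0, 0.4, 0.3]
width: 0.0659
grip_force: 0.0
```

arm_command --moves '[0, 0, 0.1, 0, 0, 0, 0, 0, 0, 0, 0, 0]'

```text
time: 16.77
ee_pos: [0.678, 0.0305, -0.0305]
eef_rot: [0.113, 0.994, 0.0, -0.0]
ft_force: [-0.3, 0.2, -0.1]
width: 0.066
grip_force: 0.0
```

arm_command --moves '[0, 0, 0.1, 0, 0, 0, 0, 0, 0, 0, 0, 0]'

```text
time: 17.02
ee_pos: [0.6782, 0.0305, -0.0313]
eef_rot: [0.113, 0.994, 0.0, 0.0]
ft_force: [0.8, 0.3, 0.8]
width: 0.0661
grip_force: 0.4
```

arm_command --moves '[0, 0, 0.1, 0, 0, 0, 0, 0, 0, 0, 0, 0]'

```text
time: 17.27
ee_pos: [0.6782, 0.0305, -0.0314]
eef_rot: [0.113, 0.994, 0.0, 0.0]
ft_force: [-3.1, -0.2, 9.9]
width: 0.0663
grip_force: 4.8
```

arm_command --moves '[0, 0, 0.1, 0, 0, 0, 0, 0, 0, 0, 0, 0]'

```text
time: 17.52
ee_pos: [0.6782, 0.0305, -0.0314]
eef_rot: [0.113, 0.994, 0.0, 0.0]
ft_force: [-7.4, 0.0, 18.3]
width: 0.0659
grip_force: 9.1
```

arm_command --moves '[0, 0, 0.1, 0, 0, 0, 0, 0, 0, 0, 0, 0]'

```text
time: 17.77
ee_pos: [0.6783, 0.0305, -0.0315]
eef_rot: [0.113, 0.994, 0.001, 0.0]
ft_force: [-13.3, 0.2, 26.8]
width: 0.0664
grip_force: 13.3
```

Contact at reported z = −0.0313 with 66 mm open. I'll repeat at 57 mm open.

arm_command --moves '[0, 0, -0.5, 0, 0, 0, -0.5, 0, 0, 0, 0, 0, 0, 0, 0, 0, 0, 0, 0, 0]' --fingers 65

```text
time: 18.18
ee_pos: [0.6778, 0.0305, -0.0248]
eef_rot: [0.113, 0.994, -0.0, -0.0]
ft_force: [-0.1, -0.8, 0.2]
width: 0.0569
grip_force: 0.0
```

arm_command --moves '[0, 0, 0.3, 0, 0, 0, 0, 0, 0, 0, 0, 0]'

```text
time: 18.43
ee_pos: [0.6776, 0.0305, -0.028]
eef_rot: [0.113, 0.994, -0.0, -0.0]
ft_force: [-0.3, 0.2, -0.2]
width: 0.0569
grip_force: 0.0
```

arm_command --moves '[0, 0, 0.1, 0, 0, 0, 0, 0, 0, 0, 0, 0]'

```text
time: 18.68
ee_pos: [0.678, 0.0305, -0.0285]
eef_rot: [0.113, 0.994, 0.0, -0.0]
ft_force: [0.1, 1.3, -0.2]
width: 0.0564
grip_force: 0.0
```

arm_command --moves '[0, 0, 0.1, 0, 0, 0, 0, 0, 0, 0, 0, 0]'

```text
time: 18.93
ee_pos: [0.678, 0.0305, -0.0294]
eef_rot: [0.113, 0.994, 0.0, -0.0]
ft_force: [0.5, -0.1, -0.0]
width: 0.0567
grip_force: 0.0
```

arm_command --moves '[0, 0, 0.1, 0, 0, 0, 0, 0, 0, 0, 0, 0]'

```text
time: 19.18
ee_pos: [0.678, 0.0305, -0.0304]
eef_rot: [0.113, 0.994, 0.0, -0.0]
ft_force: [0.3, -0.6, 0.0]
width: 0.0564
grip_force: 0.0
```

No contact at −0.0304, so the offset doesn't depend on the opening: tip z = reported z + 0.0313. For the iris ring (64–77 mm) I need reported z ≈ 0.036. I'll rise, go over the lens, and turn the tool counter-clockwise first for room.

arm_command --moves '[0, 0, -3, 0, 0, 0, -4, 0, 0, 0, -4, 0, 0, 0, -4, 0, 0, 0, -3, 0, 2.9, 2.3, 0, 0, 2.9, 2.3, 0, 0, 2.9, 2.3, 0, 0, 2.9, 2.3, 0, 0, 2.9, 2.3, 0, 0, 2.9, 2.6, 0, 0, 0, 0, 0, 0]' --fingers 88 --squeeze 8

```text
time: 20.18
ee_pos: [0.5353, 0.2151, 0.1496]
eef_rot: [0.108, 0.994, 0.002, -0.001]
ft_force: [-0.6, 1.5, -0.2]
width: 0.0764
grip_force: 0.0
```

arm_command --moves '[0, 0, 0, -6.5, 0, 0, 0, -6.5, 0, 0, 0, -6.5, 0, 0, 0, -6.5, 0, 0, 0, -6.5, 0, 0, 0, -6.5, 0, 0, 0, -6.5, 0, 0, 0, -6.5, 0, 0, 0, -6.5, 0, 0, 0, -6.5, 0, 0, 0, 0, 0, 0, 0, 0]'

```text
time: 21.18
ee_pos: [0.5402, 0.2066, 0.1497]
eef_rot: [-0.437, 0.899, 0.0, 0.0]
ft_force: [0.2, 0.7, 0.3]
width: 0.0767
grip_force: 0.0
```

```bash
python3 - <<'E'
from h import *
s=r.read_state();p=s['ee_pos'];T=R.from_quat(s['eef_rot']).as_matrix();print(s['time'],p,T.round(3).tolist(),s['joint_positions'],s['width'],s['ft_force'],s['torque'])
cw=r.camera_info('wrist');w=r.camera('wrist')[:,:,::-1].copy();cv2.imwrite('pics/w8.png',w)
A=np.array([.5405,.2065]);u=proj(cw,[*A,.108])[0];print('pred lens',u,proj(cw,[*A,.077]))
g=cv2.medianBlur(cv2.cvtColor(w,6),3)
x0,y0=int(u[0])-70,max(int(u[1])-70,0)
sub=g[y0:y0+140,x0:x0+140]
c=cv2.HoughCircles(sub,3,1,8,param1=80,param2=15,minRadius=20,maxRadius=65)
if c is not None:
  for q in c[0][:6]:
    v=q[:2]+[x0,y0];print(v,q[2],[onz(cw,v,z)[0][:2].round(4) for z in(.108,.077,.064)])
d=np.r_[A,p[2]]-p;print('to go cm',(T.T@d*100).round(2))
E
```

```text
21.1833 [0.54016009 0.20662596 0.14970924] [[-0.618, -0.786, 0.0], [-0.786, 0.618, 0.0], [-0.0, 0.0, -1.0]] [-0.69450431  0.25554119  0.2960365   1.66051439 -0.07832331  1.23699246
  2.09372979] 0.0767175015178851 [0.2471102  0.72256889 0.32137219] [0.10208263 0.02370456 0.0025186 ]
pred lens [277.4169211 220.2909863] [[277.48325512 208.91037611]]
[277.5 211.5] 35.2 [array([0.5362, 0.2012]), array([0.5419, 0.2083]), array([0.5442, 0.2112])]
[285.5 206.5] 45.7 [array([0.5293, 0.2018]), array([0.534, 0.209]), array([0.536, 0.212])]
[276.5 203.5] 39.2 [array([0.5331, 0.1959]), array([0.5383, 0.2023]), array([0.5404, 0.205 ])]
[276.5 221.5] 28.6 [array([0.5416, 0.2068]), array([0.548 , 0.2146]), array([0.5506, 0.2179])]
[292.5 220.5] 59.9 [array([0.5318, 0.2135]), array([0.5368, 0.2223]), array([0.5389, 0.2259])]
[267.5 207.5] 38.5 [array([0.5401, 0.1942]), array([0.5463, 0.2004]), array([0.5488, 0.203 ])]
to go cm [-0.01 -0.03 -0.  ]
```

The lens circles confirm the axis to within about 1 mm. I'll descend around the barrel to tip height 67 mm.

arm_command --moves '[-0.1, -0.05, 2, 0, 0, 0, 2.5, 0, 0, 0, 2.5, 0, 0, 0, 2, 0, 0, 0, 1.5, 0, 0, 0, 0.5, 0, 0, 0, 0.3, 0, 0, 0, 0, 0, 0, 0, 0, 0, 0, 0, 0, 0]'

```text
time: 22.07
ee_pos: [0.5418, 0.2077, 0.0378]
eef_rot: [-0.439, 0.899, 0.0, 0.001]
ft_force: [1.9, -0.0, -0.4]
width: 0.0765
grip_force: 0.0
```

arm_command --moves '[0, 0, 0.1, 0, 0, 0, 0, 0, 0, 0, 0, 0, 0, 0, 0, 0, 0, 0, 0, 0]'

```text
time: 22.48
ee_pos: [0.5411, 0.2074, 0.0358]
eef_rot: [-0.439, 0.899, 0.0, 0.0]
ft_force: [0.0, 0.1, -0.6]
width: 0.0765
grip_force: 0.0
```

arm_command --moves '[0, 0, 0, 0, 0, 0, 0, 0, 0, 0, 0, 0, 0, 0, 0, 0, 0, 0, 0, 0, 0, 0, 0, 0]' --fingers 50 --squeeze 8

```text
time: 22.98
ee_pos: [0.5408, 0.2076, 0.0356]
eef_rot: [-0.439, 0.899, 0.0, -0.0]
ft_force: [-3.1, 1.2, 1.3]
width: 0.0557
grip_force: 8.0
```

```bash
python3 - <<'E'
from h import *
s=r.read_state();print({k:np.round(s[k],4) for k in('time','ee_pos','width','grip_force','ft_force','torque')},s['joint_torque'][6])
E
```

```text
{'time': np.float64(22.9833), 'ee_pos': array([0.5408, 0.2076, 0.0356]), 'width': np.float64(0.0557), 'grip_force': np.float64(8.0001), 'ft_force': array([-3.0676,  1.1994,  1.2843]), 'torque': array([ 0.2388,  0.4712, -0.0267])} 0.020573845831677318
```

The width is 55.7 mm, so the iris ring is held. I'll turn it clockwise (+tool z) and watch the z moment.

arm_command --moves '[0, 0, 0, 2, 0, 0, 0, 2, 0, 0, 0, 2, 0, 0, 0, 2, 0, 0, 0, 2]'

```text
time: 23.4
ee_pos: [0.5408, 0.2076, 0.0356]
eef_rot: [-0.358, 0.934, 0.0, -0.0]
ft_force: [-1.8, 0.9, 0.1]
width: 0.0555
grip_force: 8.0
```

```bash
cat > st.py <<'E'
from h import *
s=r.read_state();T=R.from_quat(s['eef_rot']).as_matrix()
print('t %.2f yaw %.2f Mz %.3f j7 %.3f tq7 %.3f w %.4f g %.1f'%(s['time'],np.degrees(np.arctan2(T[1,1],T[0,1])),s['torque'][2],s['joint_positions'][6],s['joint_torque'][6],s['width'],s['grip_force']),s['ee_pos'].round(4),s['ft_force'].round(1))
E
python3 st.py
```

```text
t 23.40 yaw 131.99 Mz 0.105 j7 1.961 tq7 0.740 w 0.0555 g 8.0 [0.5408 0.2076 0.0356] [-1.8  0.9  0.1]
```

arm_command --moves '[0, 0, 0, 2, 0, 0, 0, 2, 0, 0, 0, 2, 0, 0, 0, 2, 0, 0, 0, 2, 0, 0, 0, 2]'

```text
time: 23.9
ee_pos: [0.5407, 0.2076, 0.0356]
eef_rot: [-0.259, 0.966, 0.0, -0.0]
ft_force: [-1.0, 0.4, 1.4]
width: 0.0556
grip_force: 8.0
```

```bash
python3 st.py
```

```text
t 23.90 yaw 119.99 Mz 0.076 j7 1.764 tq7 0.738 w 0.0556 g 8.0 [0.5407 0.2076 0.0356] [-1.   0.4  1.4]
```

arm_command --moves '[0, 0, 0, 1.5, 0, 0, 0, 1.5, 0, 0, 0, 1.5]'

```text
time: 24.15
ee_pos: [0.5408, 0.2076, 0.0356]
eef_rot: [-0.22, 0.975, 0.0, -0.0]
ft_force: [-2.0, 0.3, 0.8]
width: 0.0558
grip_force: 8.0
```

```bash
python3 st.py
```

```text
t 24.15 yaw 115.47 Mz 0.082 j7 1.691 tq7 0.542 w 0.0558 g 8.0 [0.5408 0.2076 0.0356] [-2.   0.3  0.8]
```

arm_command --moves '[0, 0, 0, 1, 0, 0, 0, 1, 0, 0, 0, 1]'

```text
time: 24.4
ee_pos: [0.5408, 0.2076, 0.0356]
eef_rot: [-0.195, 0.981, 0.0, -0.0]
ft_force: [-3.4, 1.3, 3.0]
width: 0.0558
grip_force: 8.0
```

```bash
python3 st.py
```

```text
t 24.40 yaw 112.49 Mz 0.083 j7 1.642 tq7 0.324 w 0.0558 g 8.0 [0.5408 0.2076 0.0356] [-3.4  1.3  3. ]
```

arm_command --moves '[0, 0, 0, 1, 0, 0, 0, 1, 0, 0, 0, 1]'

```text
time: 24.65
ee_pos: [0.5408, 0.2075, 0.0356]
eef_rot: [-0.169, 0.986, 0.0, -0.0]
ft_force: [-3.8, 1.4, 2.6]
width: 0.0552
grip_force: 8.0
```

```bash
python3 st.py
```

```text
t 24.65 yaw 109.48 Mz 0.153 j7 1.593 tq7 0.331 w 0.0552 g 8.0 [0.5408 0.2075 0.0356] [-3.8  1.4  2.6]
```

arm_command --moves '[0, 0, 0, 1, 0, 0, 0, 1, 0, 0, 0, 1]'

```text
time: 24.9
ee_pos: [0.5408, 0.2075, 0.0356]
eef_rot: [-0.143, 0.99, 0.0, -0.0]
ft_force: [-4.6, 1.8, 3.1]
width: 0.0559
grip_force: 8.0
```

```bash
python3 st.py
```

```text
t 24.90 yaw 106.47 Mz -0.000 j7 1.544 tq7 0.329 w 0.0559 g 8.0 [0.5408 0.2075 0.0356] [-4.6  1.8  3.1]
```

arm_command --moves '[0, 0, 0, 0]'

```text
time: 24.98
ee_pos: [0.5408, 0.2075, 0.0356]
eef_rot: [-0.143, 0.99, 0.0, -0.0]
ft_force: [-4.6, 1.6, 1.3]
width: 0.0556
grip_force: 8.0
```

```bash
python3 st.py
```

```text
t 24.98 yaw 106.45 Mz -0.025 j7 1.543 tq7 -0.352 w 0.0556 g 8.0 [0.5408 0.2075 0.0356] [-4.6  1.6  1.3]
```

arm_command --moves '[0, 0, 0, 1, 0, 0, 0, 1]'

```text
time: 25.15
ee_pos: [0.5408, 0.2075, 0.0356]
eef_rot: [-0.126, 0.992, 0.0, -0.0]
ft_force: [-4.1, 1.8, 1.6]
width: 0.0554
grip_force: 8.0
```

```bash
python3 st.py
```

```text
t 25.15 yaw 104.48 Mz 0.054 j7 1.511 tq7 0.400 w 0.0554 g 8.0 [0.5408 0.2075 0.0356] [-4.1  1.8  1.6]
```

arm_command --moves '[0, 0, 0, 1, 0, 0, 0, 1]'

```text
time: 25.32
ee_pos: [0.5408, 0.2076, 0.0356]
eef_rot: [-0.109, 0.994, 0.0, -0.0]
ft_force: [-5.1, 2.2, 2.2]
width: 0.0555
grip_force: 8.0
```

```bash
python3 st.py
```

```text
t 25.32 yaw 102.48 Mz 0.122 j7 1.478 tq7 0.328 w 0.0555 g 8.0 [0.5408 0.2076 0.0356] [-5.1  2.2  2.2]
```

arm_command --moves '[0, 0, 0, 1, 0, 0, 0, 1]' --squeeze 10

```text
time: 25.48
ee_pos: [0.5408, 0.2076, 0.0356]
eef_rot: [-0.091, 0.996, 0.0, -0.0]
ft_force: [-5.1, 2.0, 3.0]
width: 0.0553
grip_force: 10.0
```

```bash
python3 st.py
```

```text
t 25.48 yaw 100.47 Mz 0.086 j7 1.446 tq7 0.327 w 0.0553 g 10.0 [0.5408 0.2076 0.0356] [-5.1  2.   3. ]
```

arm_command --moves '[0, 0, 0, 1, 0, 0, 0, 1]'

```text
time: 25.65
ee_pos: [0.5409, 0.2076, 0.0356]
eef_rot: [-0.074, 0.997, 0.0, -0.0]
ft_force: [-4.6, 2.5, 1.4]
width: 0.0553
grip_force: 10.0
```

```bash
python3 st.py
```

```text
t 25.65 yaw 98.48 Mz 0.066 j7 1.413 tq7 0.327 w 0.0553 g 10.0 [0.5409 0.2076 0.0356] [-4.6  2.5  1.4]
```

arm_command --moves '[0, 0, 0, 1, 0, 0, 0, 1]'

```text
time: 25.82
ee_pos: [0.5408, 0.2076, 0.0356]
eef_rot: [-0.056, 0.998, 0.0, -0.0]
ft_force: [-5.0, 1.9, 2.6]
width: 0.0553
grip_force: 10.0
```

```bash
python3 st.py
```

```text
t 25.82 yaw 96.48 Mz 0.080 j7 1.381 tq7 0.327 w 0.0553 g 10.0 [0.5408 0.2076 0.0356] [-5.   1.9  2.6]
```

Joint-7 torque is a clean indicator (0.327 N m when turning freely). I'll continue.

arm_command --moves '[0, 0, 0, 1, 0, 0, 0, 1]'

```text
time: 25.98
ee_pos: [0.5408, 0.2076, 0.0356]
eef_rot: [-0.039, 0.999, 0.0, -0.0]
ft_force: [-4.9, 2.2, 2.8]
width: 0.0557
grip_force: 10.0
```

```bash
python3 st.py
```

```text
t 25.98 yaw 94.48 Mz 0.085 j7 1.348 tq7 0.327 w 0.0557 g 10.0 [0.5408 0.2076 0.0356] [-4.9  2.2  2.8]
```

arm_command --moves '[0, 0, 0, 1, 0, 0, 0, 1]'

```text
time: 26.15
ee_pos: [0.5408, 0.2076, 0.0356]
eef_rot: [-0.022, 1.0, 0.0, -0.0]
ft_force: [-4.4, 1.7, 2.2]
width: 0.0557
grip_force: 10.0
```

```bash
python3 st.py
```

```text
t 26.15 yaw 92.47 Mz 0.112 j7 1.316 tq7 0.327 w 0.0557 g 10.0 [0.5408 0.2076 0.0356] [-4.4  1.7  2.2]
```

arm_command --moves '[0, 0, 0, 1, 0, 0, 0, 1]'

```text
time: 26.32
ee_pos: [0.5408, 0.2076, 0.0356]
eef_rot: [-0.004, 1.0, 0.0, -0.0]
ft_force: [-4.7, 3.0, 2.0]
width: 0.0552
grip_force: 10.0
```

```bash
python3 st.py
```

```text
t 26.32 yaw 90.47 Mz 0.052 j7 1.283 tq7 0.327 w 0.0552 g 10.0 [0.5408 0.2076 0.0356] [-4.7  3.   2. ]
```

arm_command --moves '[0, 0, 0, 1, 0, 0, 0, 1]'

```text
time: 26.48
ee_pos: [0.5408, 0.2076, 0.0356]
eef_rot: [0.013, 1.0, 0.0, -0.0]
ft_force: [-3.7, 1.6, 2.5]
width: 0.0556
grip_force: 10.0
```

```bash
python3 st.py
```

```text
t 26.48 yaw 88.48 Mz 0.076 j7 1.251 tq7 0.326 w 0.0556 g 10.0 [0.5408 0.2076 0.0356] [-3.7  1.6  2.5]
```

arm_command --moves '[0, 0, 0, 1, 0, 0, 0, 1]'

```text
time: 26.65
ee_pos: [0.5409, 0.2076, 0.0356]
eef_rot: [0.031, 1.0, 0.0, -0.0]
ft_force: [-3.9, 1.8, 2.7]
width: 0.0557
grip_force: 10.0
```

```bash
python3 st.py
```

```text
t 26.65 yaw 86.47 Mz 0.107 j7 1.218 tq7 0.326 w 0.0557 g 10.0 [0.5409 0.2076 0.0356] [-3.9  1.8  2.7]
```

arm_command --moves '[0, 0, 0, 1, 0, 0, 0, 1]'

```text
time: 26.82
ee_pos: [0.5409, 0.2076, 0.0356]
eef_rot: [0.048, 0.999, 0.0, -0.0]
ft_force: [-4.1, 2.1, 2.6]
width: 0.0557
grip_force: 10.0
```

```bash
python3 st.py
```

```text
t 26.82 yaw 84.47 Mz 0.044 j7 1.186 tq7 0.326 w 0.0557 g 10.0 [0.5409 0.2076 0.0356] [-4.1  2.1  2.6]
```

arm_command --moves '[0, 0, 0, 1, 0, 0, 0, 1]'

```text
time: 26.98
ee_pos: [0.5408, 0.2075, 0.0356]
eef_rot: [0.066, 0.998, 0.0, -0.0]
ft_force: [-5.0, 2.8, 2.7]
width: 0.0556
grip_force: 10.0
```

```bash
python3 st.py
```

```text
t 26.98 yaw 82.48 Mz 0.105 j7 1.153 tq7 0.326 w 0.0556 g 10.0 [0.5408 0.2075 0.0356] [-5.   2.8  2.7]
```

arm_command --moves '[0, 0, 0, 1, 0, 0, 0, 1]'

```text
time: 27.15
ee_pos: [0.5411, 0.2076, 0.0357]
eef_rot: [0.083, 0.997, 0.0, 0.0]
ft_force: [-2.0, 2.4, 0.7]
width: 0.0554
grip_force: 10.0
```

```bash
python3 st.py
```

```text
t 27.15 yaw 80.50 Mz 0.487 j7 1.121 tq7 -0.057 w 0.0554 g 10.0 [0.5411 0.2076 0.0357] [-2.   2.4  0.7]
```

arm_command --moves '[0, 0, 0, 1, 0, 0, 0, 1]'

```text
time: 27.32
ee_pos: [0.5415, 0.2074, 0.0357]
eef_rot: [0.1, 0.995, 0.0, 0.0]
ft_force: [-0.8, 1.4, 0.5]
width: 0.0555
grip_force: 10.0
```

```bash
python3 st.py
```

```text
t 27.32 yaw 78.48 Mz 0.450 j7 1.089 tq7 -0.044 w 0.0555 g 10.0 [0.5415 0.2074 0.0357] [-0.8  1.4  0.5]
```

The stop shows clearly: Mz jumps from 0.08 to 0.49 N m, then stays there as the pads slip, below the 0.6 N m limit. I'll release and rise straight up.

arm_command --moves '[0, 0, 0, 0, 0, 0, 0, 0, 0, 0, 0, 0, 0, 0, 0, 0, 0, 0, 0, 0, 0, 0, 0, 0]' --fingers 88 --squeeze 3

```text
time: 27.82
ee_pos: [0.5411, 0.2072, 0.0356]
eef_rot: [0.1, 0.995, 0.0, 0.0]
ft_force: [-0.6, -0.6, -0.3]
width: 0.0759
grip_force: 0.0
```

arm_command --moves '[0, 0, -1, 0, 0, 0, -2, 0, 0, 0, -3, 0, 0, 0, -3.5, 0, 0, 0, -3.5, 0, 0, 0, -3, 0, 0, 0, 0, 0, 0, 0, 0, 0]'

```text
time: 28.48
ee_pos: [0.542, 0.2076, 0.1981]
eef_rot: [0.1, 0.995, 0.001, 0.002]
ft_force: [-0.1, 0.1, -1.4]
width: 0.0763
grip_force: 0.0
```

```bash
python3 st.py; python3 - <<'E'
from h import *
w=r.camera('wrist')[:,:,::-1].copy();t=r.camera('side')[:,:,::-1].copy()
cw=r.camera_info('wrist');u=proj(cw,[.541,.207,.08])[0].astype(int);w8=cv2.imread('pics/w8.png')
o=np.zeros((600,800,3),np.uint8)
o[:300,:400]=cv2.resize(w8[135:285,178:378],None,fx=2,fy=2)
o[:300,400:]=cv2.resize(w[u[1]-75:u[1]+75,u[0]-100:u[0]+100],None,fx=2,fy=2)
o[300:,:400]=cv2.resize(t[60:360,60:460],(400,300))
o[300:,400:]=cv2.resize(t[225:375,230:430],(400,300))
cv2.imwrite('pics/fin.png',o)
E
```

```text
t 28.48 yaw 78.55 Mz -0.022 j7 1.025 tq7 -0.052 w 0.0763 g 0.0 [0.542  0.2076 0.1981] [-0.1  0.1 -1.4]
```

View pics/fin.png

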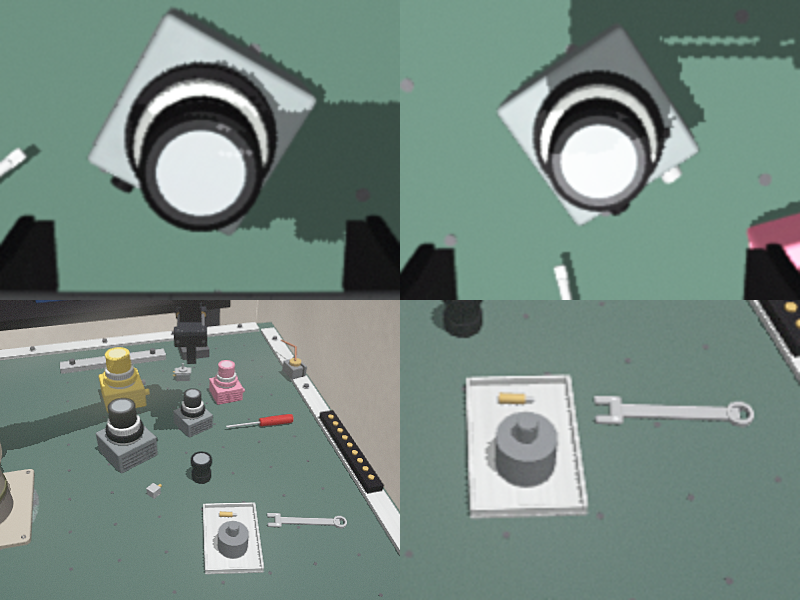

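The cap stands mouth down in the tray (crop (525,448)), clear of the standoff. The ring, barrel and everything else are in place, and the robot touches nothing.

```bash
python3 -c "
from bench import r
print(r.close_job())"
```

```text
the job is handed in; nothing more can be done
None
```

The job is handed in: the dust cap stands mouth down in the tray, and the iris ring was turned about 61° clockwise until it met its stop, where the pads slipped at about 0.49 N m, below the 0.6 N m at which the preset ring would slip. I did not measure the preset pip itself afterwards.

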